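# Set the lamp dose for a tray of printed caps

### The job

The freshly printed caps are ready to cure: with the fingertips, gripping nothing, push the curing box's open tray fully home, then slide the red dose lever from off to the third click and leave it seated there without ever running past it. The lever also lights the lamp, so it stays at off until the tray is shut. The prints are wet: do not touch or lift the caps or shake them out of their pockets, and leave the two pots and the masking tape roll where they stand.

Things in the scene. Friction and masses are not known exactly. Their poses are not given: they have to be found in the camera images.
- cure_box: grey bench-top UV curing box, fixed, 130 mm deep (its x), 150 mm wide (its y), deck 72 mm above the bench, finned heat sink on the rear half of the deck up to 88 mm. Origin: centre of its underside, on the bench. x points to its rear (away from the robot), y to its left, z up. The front half of the deck is a black control panel with the lever; behind the lever's slot runs a scalloped steel index rail, up to 79 mm above the bench
- cure_tray (a joint): the tray under the deck: 0 = pulled out to its stop (start), 0.066 m = fully home against its end stop; it grows as the tray is pushed towards the box's +x. About 2 N of sliding friction; it stays where it is left
- tray_lip (a point): middle of the front edge of the tray's black pull lip, the part of the tray nearest to the robot: lip 70 mm wide, 6 mm thick, 51 mm above the bench, standing 14 mm out from the tray's upright grey front plate (124 mm wide, 12 to 56 mm above the bench). The point moves with the tray; its axes are the box's. Push it along the box's +x; with the tray home it lies 87 mm in front of the box's origin
- tray_nest (a point): centre of the top face of the tray's aluminium nest plate (72 x 106 mm, 22 mm above the bench) with 2 x 3 round pockets 26 mm wide and 4 mm deep; moves with the tray
- dose_knob (a joint): the dose lever's travel to the right (box's -y): 0 = off, at the left end stop (start); clicks every 14 mm: 0.014 first, 0.028 second, 0.042 third, 0.056 fourth and last, at the right end stop. A sprung ball holds it at each click: about 6 N pushes it out of one; half-way to the next the resistance drops to nothing and it snaps forward into the next by itself
- knob_centre (a point): centre of the lever's red upright paddle: 9 mm thick along the slide (box's y), 20 mm wide along the box's x, from 80 to 107 mm above the bench (this point at 93.5 mm), 40 mm in front of the box's origin; moves with the lever. At off it lies 28 mm left of the box's middle, at the third click 14 mm right of it. On the panel in front of it a white dot marks off and four growing orange bars mark the clicks
- print_cap_1: black moulded cap, 24 mm wide, 9 mm high, loose in a pocket of the tray (3 in each row, 34 mm apart); print on top still wet. Origin: centre of its underside
- print_cap_2: black moulded cap, 24 mm wide, 9 mm high, loose in a pocket of the tray (3 in each row, 34 mm apart); print on top still wet. Origin: centre of its underside
- print_cap_3: black moulded cap, 24 mm wide, 9 mm high, loose in a pocket of the tray (3 in each row, 34 mm apart); print on top still wet. Origin: centre of its underside
- print_cap_4: black moulded cap, 24 mm wide, 9 mm high, loose in a pocket of the tray (3 in each row, 34 mm apart); print on top still wet. Origin: centre of its underside
- print_cap_5: black moulded cap, 24 mm wide, 9 mm high, loose in a pocket of the tray (3 in each row, 34 mm apart); print on top still wet. Origin: centre of its underside
- print_cap_6: black moulded cap, 24 mm wide, 9 mm high, loose in a pocket of the tray (3 in each row, 34 mm apart); print on top still wet. Origin: centre of its underside
- ink_pot: white ink pot with a dark band, 60 mm wide, 62 mm high, loose, to the right of the box. Origin: centre of its underside
- hardener_pot: small pot with blue lid, 38 mm wide, 66 mm high, loose, to the right of the box. Origin: centre of its underside
- masking_roll: beige roll of masking tape lying flat, 70 mm wide, 25 mm high, loose, at the back left. Origin: centre of its underside

How it is judged:
By the outcome, as a careful person would: the job done as asked, in the order asked, and still so for the second after the job is handed in, with the robot touching nothing.
It also fails if it takes over 42 s, if anything falls off the work surface, if the arm or the gripper's body presses on something with over 40 N, if the wrist force passes 120 N, or if a joint passes its speed limit or range.

### The arm

A 6-joint arm with a two-finger parallel gripper is mounted at the origin on a cart in front of the work surface, level with it; the furniture and walls round the work are solid. World frame = base frame: x ahead of the robot, y to its left, z up, the work surface at z = 0. Lengths are in m, angles in rad, forces in N, time in s.
With the tool pointing down it reaches from about 0.25 to 0.775 m from the base axis. Payload 4 kg.
Tool frame: the origin (TCP) lies on the centre line of the jaws, within the pads' length; the fingertips stand 25 mm ahead of it and the grasp point (between the pads) lies 6 mm ahead of it (r.tips_ahead is the distance from the TCP to the fingertips, in m); x points along the fingers, y is the direction in which the jaws open and shut, and the axes are right-handed (so a half turn about x gives the same grasp; the last joint's range is limited). The gripper opens to 94 mm and grips with 3 to 60 N. Pads are 16 mm wide; open, the fingers measure 119 mm over their backs; the gripper's body (75 mm by 177 mm) begins 78 mm behind the grasp point.
Start: joints at [-1.404, 0.087, 1.371, -0, 1.684, -0.103], TCP at [0.147, -0.53, 0.231] pointing down, gripper open.
Joint ranges: [-3.1, 3.1], [-0.76, 2.03], [0.27, 2.55], [-1.08, 4.22], [0.17, 2.65], [-2.57, 2.57]. Speed limits (rad/s): [2.79, 2.79, 3.14, 3.14, 3.14, 3.14].

### API

Orientations are given as a rotation vector (axis times angle).
In Python, from workcell import r gives the robot as it stands.
- The arm moves only by the tool move_arm, never from a script. Its argument "series" is a list of rows, each an object with "delta_rot": the turn, a rotation vector about the tool's x, y, z in rad, a list of three; "dp": the shift along the tool's x, y, z in cm, a list of three; "hand": the finger opening in cm, from 0 to 9.4. In form: [{"delta_rot": [rx, ry, rz], "dp": [dx, dy, dz], "hand": hand}, ...]. A call has 1 to 20 rows; each row is the pose to reach, as a shift and turn from the pose commanded when the call began, along the tool's axes at that moment; what a row does not reach only later rows make up. A row lasts 1/8 s, in which the tool goes at most 62.5 mm and 10.7 degrees, less where a joint would pass 70% of its speed; a pose out of reach is approached as far as the arm can. A call with a gripper value outside its range is refused whole. The fingers move at their own pace and stop on an object; the grip force is fixed at half the most. Time passes only in rows, so rows that repeat a pose let the fingers close. It gives the time, the measured TCP pose, the force and the opening at its end, in the units of the state.
- r.state(): the state, without advancing time (a new reading comes with each control period).
- r.read_camera(name): name is "scene" or "side" or "wrist"; returns the picture (400x640x3 uint8, red, green, blue); there is no depth.
- r.get_calibration(name): a dict with "fx", "fy", "cx", "cy" (pixels), "extrinsics" (4x4, takes a point from camera to world coordinates). Camera axes: x right, y up, looking along -z (the intrinsics and any distortion apply to the point x, -y, -z); pixel columns grow to the right and rows downward; lengths in m; the calibration is good to about 2 mm. A picture is of the moment at which its call begins: read the wrist's pose just before it. get_calibration takes no time and is no camera call; for the wrist camera it gives the pose at the moment of the call.
- r.finish_job(): hands the job in, once; it reports no verdict.
The state is a dict: "t": time; "q": joint angles; "dq": joint speeds; "effort": joint torques, N m; "eef_pos": TCP position; "orientation": TCP orientation; "ft_force": force on the tool from outside, world axes, zero at the start; "ft_torque": the same for the moment, N m; "finger_gap": finger opening in m.
Only numpy, scipy, OpenCV 4.12 (cv2) and the standard library are available. Lean on these libraries where they do the work, as an engineer would, in place of code of your own. Each camera call takes 0.05 s, during which the arm holds its last target. There are 200 camera calls.

## Working session

There is one attempt and no reset: what is moved stays moved. The work goes in short steps, Python scripts to look and compute and a tool call to move; the robot and the scene stay as the last step left them, time stands still between calls to the robot, and variables do not carry over. Pictures are saved under pics/ and viewed, about 8 in all and at most 12, crops included, and the job is handed in when it is done.

Besides the shell and the picture viewer there is one more tool, called after "Request:" as name([rows], argument=value, ...), one row to a line, values as JSON. move_arm: Moves the arm, as the interface text tells. Its arguments: {"type":"object","properties":{"series":{"type":"array","items":{"type":"object","properties":{"delta_rot":{"type":"array","items":{"type":"number"}},"dp":{"type":"array","items":{"type":"number"}},"hand":{"type":"number"}}}}},"required":["series"]}

```bash
mkdir -p pics
python3 - <<'E'
from workcell import r
import cv2,numpy as np
np.set_printoptions(precision=4,suppress=True)
s=r.state();print(s['t'],s['eef_pos'],s['orientation'],r.tips_ahead,s['finger_gap'])
for n in('scene','side'):
    cv2.imwrite(f'pics/{n}0.png',r.read_camera(n)[:,:,::-1]);c=r.get_calibration(n);print(n,c)
E
```

```text
0.0 [ 0.1465 -0.5296  0.2293] [ 2.0781  0.2843 -2.0782] 0.025 0.09406137630092101
scene {'fx': 422.3366087099517, 'fy': 422.3366087099517, 'cx': 315.0659041605688, 'cy': 201.65434577164814, 'extrinsics': array([[-0.9768,  0.1548, -0.148 ,  0.4803],
       [-0.214 , -0.6772,  0.704 ,  0.5083],
       [ 0.0088,  0.7194,  0.6946,  0.8141],
       [ 0.    ,  0.    ,  0.    ,  1.    ]])}
side {'fx': 409.3970274342979, 'fy': 409.3970274342979, 'cx': 314.9803975463327, 'cy': 201.27889456513324, 'extrinsics': array([[ 0.3878,  0.7852, -0.4828,  0.1866],
       [-0.9217,  0.3334, -0.1982, -0.3805],
       [ 0.0053,  0.5219,  0.853 ,  0.8633],
       [ 0.    ,  0.    ,  0.    ,  1.    ]])}
```

View pics/scene0.png

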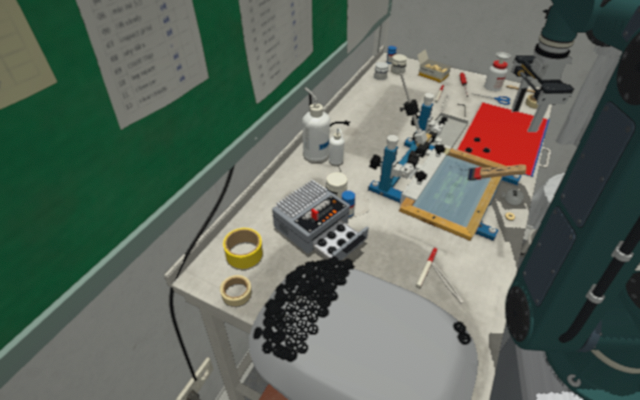

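View pics/side0.png

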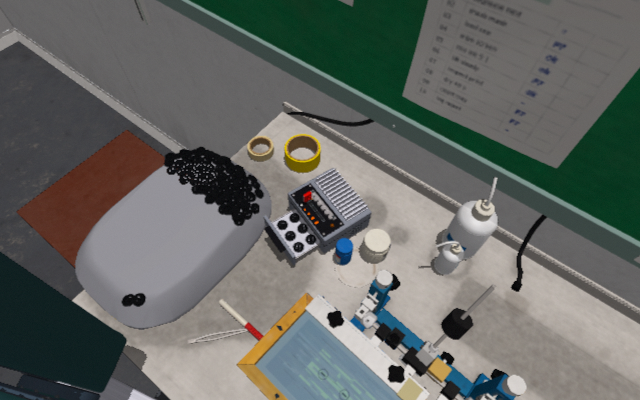

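Both views show the box mid-table with the tray out: side about (320,215), scene about (315,220). I'll enlarge both.

Run:
```python
import cv2
a=cv2.imread('pics/side0.png')[160:280,250:400]; b=cv2.imread('pics/scene0.png')[165:275,260:380]
cv2.imwrite('pics/side_c.png',cv2.resize(a,None,fx=5,fy=5,interpolation=cv2.INTER_CUBIC))
cv2.imwrite('pics/scene_c.png',cv2.resize(b,None,fx=5,fy=5,interpolation=cv2.INTER_CUBIC))
```

```text
(no output)
```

View pics/side_c.png

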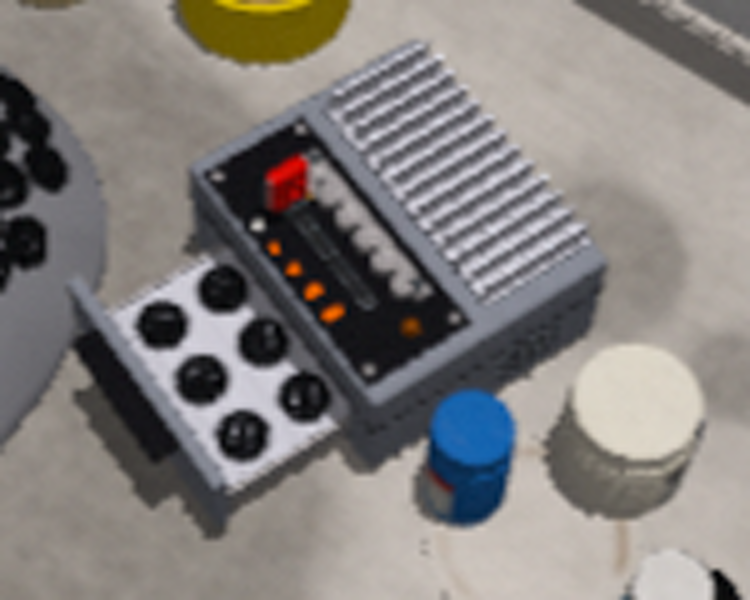

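View pics/scene_c.png

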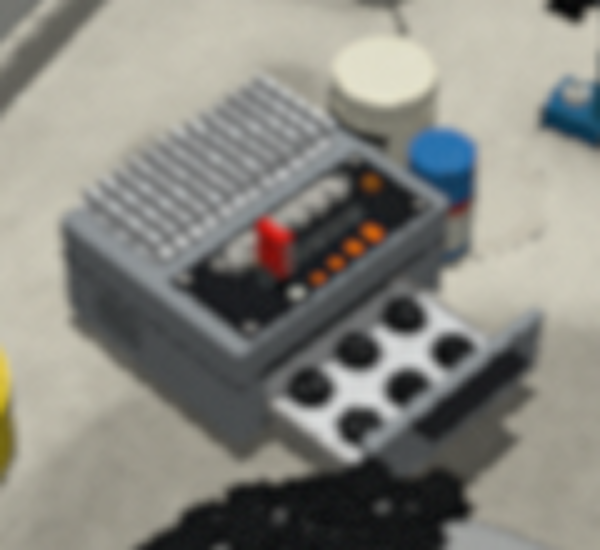

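Side crop: front deck corners about (193,172) and (372,402), knob (287,183), lip's front edge (78,340)–(155,462). Scene crop: deck corners (245,360), (447,203) and (65,222), knob (275,248). I'll fit the box pose to these.

```bash
cat > h.py <<'E'
import numpy as np
def proj(c,P):
    T=np.linalg.inv(c['extrinsics']);p=P@T[:3,:3].T+T[:3,3]
    return np.c_[c['cx']+c['fx']*p[:,0]/-p[:,2],c['cy']-c['fy']*p[:,1]/-p[:,2]]
def toworld(v,P):
    c,s=np.cos(v[2]),np.sin(v[2]);return P@np.array([[c,s,0],[-s,c,0],[0,0,1]])+[v[0],v[1],0]
E
python3 - <<'E'
from workcell import r
from h import *
from scipy.optimize import least_squares
np.set_printoptions(precision=4,suppress=True)
S=[((-65,75,72),(193,172)),((-65,-75,72),(372,402)),((65,-75,72),(605,265)),((-40,28,93.5),(287,183)),((-139,62,56),(72,280)),((-139,-62,56),(218,492)),((-153,35,51),(78,342)),((-153,-35,51),(155,462))]
C=[((-65,75,72),(245,360)),((-65,-75,72),(447,203)),((65,75,72),(65,222)),((-40,28,93.5),(275,248)),((-139,-62,56),(540,312))]
def u(L,o):return np.array([a for a,b in L])/1e3,np.array([b for a,b in L])/5.+o
s=u(S,[250,160]);c=u(C,[260,165]);cs,cc=r.get_calibration('side'),r.get_calibration('scene')
f=lambda v:np.r_[proj(cs,toworld(v,s[0]))-s[1],proj(cc,toworld(v,c[0]))-c[1]]
o=least_squares(lambda v:f(v).ravel(),[.5,.1,0],loss='soft_l1');v=o.x
print(v);print(f(v));np.save('v.npy',v)
for n,p in(('lip0',(-153,0,51)),('lip1',(-87,0,51)),('k0',(-40,28,93.5)),('k3',(-40,-14,93.5))):print(n,toworld(v,np.array([p])/1e3))
E
```

```text
[ 0.6451 -0.2265 -0.5662]
[[-1.6965 -1.6788]
 [ 0.4284  0.9828]
 [ 1.2312 -1.4901]
 [-0.0709  0.2037]
 [-1.5965  0.1705]
 [-0.7946 -0.4389]
 [-1.724   0.6612]
 [-0.3727  0.3794]
 [-1.1894 -1.3022]
 [ 0.923  -1.4822]
 [-1.7995 -1.6123]
 [-0.5097 -0.918 ]
 [ 1.1565 -0.9024]]
lip0 [[ 0.516  -0.1444  0.051 ]]
lip1 [[ 0.5717 -0.1798  0.051 ]]
k0 [[ 0.6264 -0.1814  0.0935]]
k3 [[ 0.6039 -0.2168  0.0935]]
```

```bash
cat >> h.py <<'E'
from scipy.spatial.transform import Rotation as Ro
def cmd(s,p,R):  # dp cm, delta_rot for target TCP p, rotation R
    R0=Ro.from_rotvec(s['orientation']);return R0.inv().apply(np.array(p)-s['eef_pos'])*100,(R0.inv()*R).as_rotvec()
def down(yaw): # tool x down, tool y at world heading yaw
    x=np.array([0,0,-1.]);y=np.array([np.cos(yaw),np.sin(yaw),0]);return Ro.from_matrix(np.c_[x,y,np.cross(x,y)])
E
python3 - <<'E'
from workcell import r
from h import *
np.set_printoptions(precision=4,suppress=True)
s=r.state();v=np.load('v.npy');M=Ro.from_rotvec(s['orientation']).as_matrix();print(M)
c=r.get_calibration('wrist');E=c['extrinsics'];print('cam in tool',M.T@(E[:3,3]-s['eef_pos']),'look',M.T@-E[:3,2],c['fx'])
for d in(0,90,180,270):
    print(d,cmd(s,toworld(v,np.array([[-.19,0,.16]]))[0],down(v[2]+np.radians(d))))
E
```

```text
[[-0.0003  0.2665 -0.9638]
 [ 0.0019 -0.9638 -0.2665]
 [-1.     -0.0019 -0.0002]]
cam in tool [-0.1546 -0.0002 -0.078 ] look [ 0.9643 -0.0003  0.265 ] 344.6498137668896
0 (array([  7.0091, -30.0193, -43.3977]), array([-0.7348, -0.0009,  0.0017]))
90 (array([  7.0091, -30.0193, -43.3977]), array([-2.3056, -0.0023,  0.0008]))
180 (array([  7.0091, -30.0193, -43.3977]), array([2.4067, 0.0022, 0.0011]))
270 (array([  7.0091, -30.0193, -43.3977]), array([0.836 , 0.0006, 0.0019]))
```

Run:
```python
from workcell import r
from h import *
np.set_printoptions(precision=3,suppress=True)
s=r.state();v=np.load('v.npy')
print(cmd(s,toworld(v,np.array([[-.20,0.03,.18]]))[0],down(v[2])))
```

```text
(array([  5.015, -32.776, -44.953]), array([-0.735, -0.001,  0.002]))
```

Request:
move_arm([
  {"dp": [-6,0,0],"delta_rot": [0,0,0],"hand": 0},
  {"dp": [-12,0,0],"delta_rot": [0,0,0],"hand": 0},
  {"dp": [-12,-16,-22],"delta_rot": [-0.36,0,0],"hand": 0},
  {"dp": [-12,-16,-22],"delta_rot": [-0.36,0,0],"hand": 0},
  {"dp": [-12,-16,-22],"delta_rot": [-0.36,0,0],"hand": 0},
  {"dp": [-12,-16,-22],"delta_rot": [-0.36,0,0],"hand": 0},
  {"dp": [-12,-32.8,-45],"delta_rot": [-0.735,0,0],"hand": 0},
  {"dp": [-12,-32.8,-45],"delta_rot": [-0.735,0,0],"hand": 0},
  {"dp": [-12,-32.8,-45],"delta_rot": [-0.735,0,0],"hand": 0},
  {"dp": [-9,-32.8,-45],"delta_rot": [-0.735,0,0],"hand": 0},
  {"dp": [-6,-32.8,-45],"delta_rot": [-0.735,0,0],"hand": 0},
  {"dp": [0,-32.8,-45],"delta_rot": [-0.735,0,0],"hand": 0},
  {"dp": [5,-32.8,-45],"delta_rot": [-0.735,0,0],"hand": 0},
  {"dp": [5,-32.8,-45],"delta_rot": [-0.735,0,0],"hand": 0},
])

```text
t: 1.85
eef_pos: [0.4886, -0.0924, 0.1738]
orientation: [1.605, 0.898, -1.625]
ft_force: [1.0, -0.1, -0.5]
finger_gap: 0.0003
```

```bash
cat > shot.py <<'E'
import sys,cv2
from workcell import r
from h import *
np.set_printoptions(precision=4,suppress=True)
n=sys.argv[1];s=r.state();c=r.get_calibration('wrist');im=r.read_camera('wrist');cv2.imwrite(f'pics/{n}.png',im[:,:,::-1]);np.save(n+'.npy',c,allow_pickle=True)
v=np.load('v.npy');print(s['t'],s['eef_pos'],s['orientation'],s['finger_gap'],s['ft_force'])
P=np.array([(-40,28,107),(-153,35,51),(-153,-35,51),(-65,75,72),(-65,-75,72)])/1e3;print(proj(c,toworld(v,P)))
E
python3 shot.py w1
```

```text
1.85 [ 0.4886 -0.0924  0.1738] [ 1.6054  0.8979 -1.6247] 0.00026525281240417806 [ 0.9575 -0.1076 -0.4834]
[[566.3072 217.2905]
 [385.2606 185.4374]
 [381.3369 262.0231]
 [512.4289 140.6029]
 [486.2619 316.7898]]
```

View pics/w1.png

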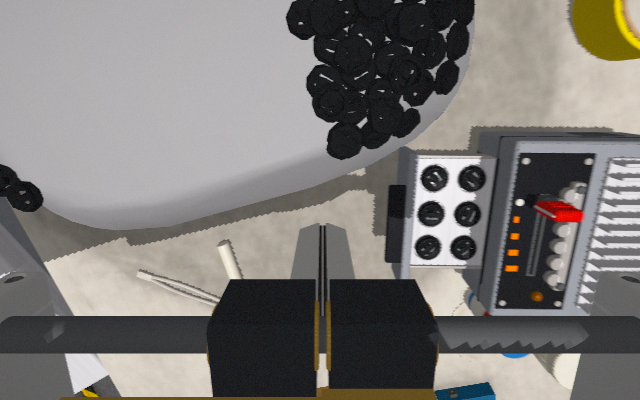

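Wrist view: lip edge about (389,185)–(387,262), box front corners about (514,137) and (484,316), red paddle about (560,210), all within about 5 px of prediction. I'll enlarge it.

Run:
```python
import cv2
a=cv2.imread('pics/w1.png')[120:330,375:640]
cv2.imwrite('pics/w1c.png',cv2.resize(a,None,fx=2.8,fy=2.8,interpolation=cv2.INTER_CUBIC))
```

```text
(no output)
```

View pics/w1c.png

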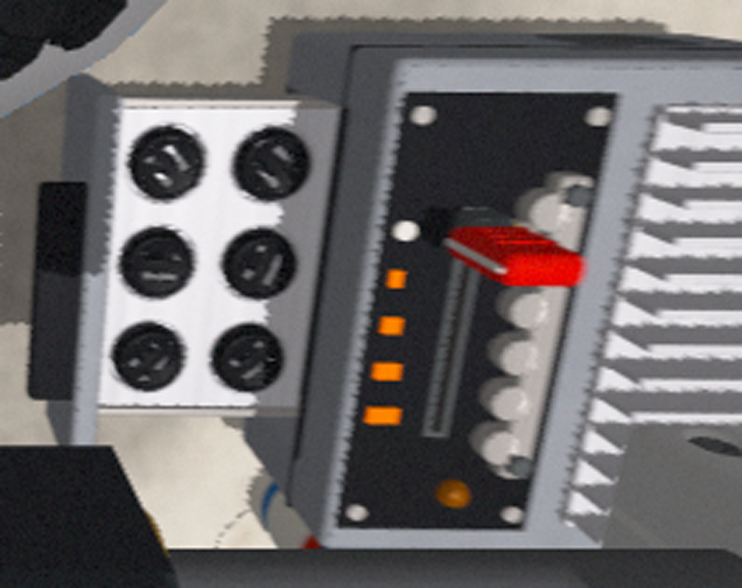

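Run:
```python
from h import *
from workcell import r
from scipy.optimize import least_squares
np.set_printoptions(precision=4,suppress=True)
c=np.load('w1.npy',allow_pickle=True).item();v0=np.load('v.npy')
P=np.array([(-40,28,107),(-153,35,52),(-153,-35,52),(-65,75,72),(-65,-75,72)])/1e3
U=np.array([(543,270),(40,183),(28,397),(398,60),(330,545)])/2.8+[375,120]
f=lambda v:proj(c,toworld(v,P))-U
v=least_squares(lambda v:f(v).ravel(),v0).x;print(v,v0);print(f(v))
v=(2*v+v0)/3;np.save('v.npy',v);print(v)
s=r.state()
for p in((-.175,.0,.18),(-.175,0,.065)):print(cmd(s,toworld(v,np.array([p]))[0],down(v[2])))
```

```text
[ 0.6485 -0.2273 -0.5585] [ 0.6451 -0.2265 -0.5662]
[[ 2.1671 -0.299 ]
 [-0.2105  0.4311]
 [ 0.5151  0.8194]
 [-0.9209 -1.7061]
 [-1.9784  1.5208]]
[ 0.6474 -0.227  -0.5611]
(array([-0.1537,  2.8129,  2.9891]), array([-0.0048,  0.0015,  0.0053]))
(array([11.3461,  2.8736,  2.9714]), array([-0.0048,  0.0015,  0.0053]))
```

Request:
move_arm([
  {"dp": [0,2.8,4],"delta_rot": [-0.005,0,0.005],"hand": 0},
  {"dp": [4,2.8,4],"delta_rot": [-0.005,0,0.005],"hand": 0},
  {"dp": [7,2.8,4],"delta_rot": [-0.005,0,0.005],"hand": 0},
  {"dp": [9.5,2.8,4],"delta_rot": [-0.005,0,0.005],"hand": 0},
  {"dp": [11,2.8,4],"delta_rot": [-0.005,0,0.005],"hand": 0},
  {"dp": [11,2.8,4],"delta_rot": [-0.005,0,0.005],"hand": 0},
  {"dp": [11,2.8,4],"delta_rot": [-0.005,0,0.005],"hand": 0},
])

```text
t: 2.78
eef_pos: [0.4965, -0.1435, 0.0727]
orientation: [1.612, 0.881, -1.603]
ft_force: [0.1, 0.4, -0.1]
finger_gap: 0.0003
```

```bash
cat > st.py <<'E'
from workcell import r
from h import *
np.set_printoptions(precision=4,suppress=True)
s=r.state();v=np.load('v.npy');p=s['eef_pos'];c,q=np.cos(v[2]),np.sin(v[2]);B=np.array([[c,q,0],[-q,c,0],[0,0,1]])
print(s['t'],'box frame TCP mm',B@(p-[v[0],v[1],0])*1e3,'F box',B@s['ft_force'],'rot to aligned',cmd(s,p,down(v[2]))[1],s['dq'])
E
python3 st.py
```

```text
2.775 box frame TCP mm [-172.1494   -9.5393   72.6703] F box [-0.126   0.3893 -0.1395] rot to aligned [-0.     -0.0006 -0.0088] [ 0.0025 -0.003   0.0041 -0.0003 -0.0036  0.0011]
```

Request:
move_arm([
  {"dp": [0.9,0,0],"delta_rot": [0,0,0],"hand": 0},
  {"dp": [0.9,0.2,0],"delta_rot": [0,0,0],"hand": 0},
  {"dp": [0.9,0.4,0],"delta_rot": [0,0,0],"hand": 0},
  {"dp": [0.9,0.6,0],"delta_rot": [0,0,0],"hand": 0},
  {"dp": [0.9,0.8,0],"delta_rot": [0,0,0],"hand": 0},
  {"dp": [0.9,1.0,0],"delta_rot": [0,0,0],"hand": 0},
  {"dp": [0.9,1.3,0],"delta_rot": [0,0,0],"hand": 0},
  {"dp": [0.9,1.6,0],"delta_rot": [0,0,0],"hand": 0},
  {"dp": [0.9,2.0,0],"delta_rot": [0,0,0],"hand": 0},
  {"dp": [0.9,2.4,0],"delta_rot": [0,0,0],"hand": 0},
  {"dp": [0.9,2.8,0],"delta_rot": [0,0,0],"hand": 0},
  {"dp": [0.9,3.2,0],"delta_rot": [0,0,0],"hand": 0},
  {"dp": [0.9,3.6,0],"delta_rot": [0,0,0],"hand": 0},
  {"dp": [0.9,4.0,0],"delta_rot": [0,0,0],"hand": 0},
])

```text
t: 4.53
eef_pos: [0.529, -0.1644, 0.0616]
orientation: [1.61, 0.885, -1.606]
ft_force: [-1.6, 0.2, -0.1]
finger_gap: 0.0004
```

```bash
python3 st.py
```

```text
4.525 box frame TCP mm [-133.4723   -9.9704   61.5555] F box [-1.4803 -0.7174 -0.1383] rot to aligned [-0.      0.0005 -0.0048] [-0.0096  0.0648 -0.0771  0.0001  0.0134 -0.0096]
```

Request:
move_arm([
  {"dp": [0,0.4,0],"delta_rot": [0,0,0],"hand": 0},
  {"dp": [0,0.8,0],"delta_rot": [0,0,0],"hand": 0},
  {"dp": [0,1.2,0],"delta_rot": [0,0,0],"hand": 0},
  {"dp": [0,1.6,0],"delta_rot": [0,0,0],"hand": 0},
  {"dp": [0,1.9,0],"delta_rot": [0,0,0],"hand": 0},
  {"dp": [0,2.2,0],"delta_rot": [0,0,0],"hand": 0},
  {"dp": [0,2.4,0],"delta_rot": [0,0,0],"hand": 0},
  {"dp": [0,2.6,0],"delta_rot": [0,0,0],"hand": 0},
  {"dp": [0,2.75,0],"delta_rot": [0,0,0],"hand": 0},
  {"dp": [0,2.9,0],"delta_rot": [0,0,0],"hand": 0},
  {"dp": [0,3.0,0],"delta_rot": [0,0,0],"hand": 0},
  {"dp": [0,3.1,0],"delta_rot": [0,0,0],"hand": 0},
])

```text
t: 6.02
eef_pos: [0.5553, -0.1805, 0.0618]
orientation: [1.61, 0.885, -1.606]
ft_force: [-2.6, 0.4, -0.9]
finger_gap: 0.0006
```

```bash
python3 st.py
```

```text
6.025 box frame TCP mm [-102.6811   -9.6336   61.7882] F box [-2.4047 -1.0005 -0.8925] rot to aligned [ 0.0001 -0.0002 -0.0049] [-0.003   0.0152 -0.0199 -0.0007  0.0053 -0.0016]
```

Still only friction, so I'll press on gently in 1 mm steps until the stop.

Request:
move_arm([
  {"dp": [0,0.1,0],"delta_rot": [0,0,0],"hand": 0},
  {"dp": [0,0.2,0],"delta_rot": [0,0,0],"hand": 0},
  {"dp": [0,0.3,0],"delta_rot": [0,0,0],"hand": 0},
  {"dp": [0,0.4,0],"delta_rot": [0,0,0],"hand": 0},
])

```text
t: 6.52
eef_pos: [0.5574, -0.1819, 0.0618]
orientation: [1.609, 0.888, -1.608]
ft_force: [-6.7, 3.9, 3.1]
finger_gap: 0.0002
```

```bash
python3 st.py
```

```text
6.525 box frame TCP mm [-100.1582   -9.6628   61.8204] F box [-7.7156 -0.2218  3.1302] rot to aligned [ 0.0002  0.0001 -0.0012] [-0.0016  0.0134 -0.017   0.0026  0.0204 -0.0008]
```

Request:
move_arm([
  {"dp": [0,0.1,0],"delta_rot": [0,0,0],"hand": 0},
  {"dp": [0,0.2,0],"delta_rot": [0,0,0],"hand": 0},
  {"dp": [0,0.2,0],"delta_rot": [0,0,0],"hand": 0},
])

```text
t: 6.9
eef_pos: [0.5575, -0.1819, 0.0618]
orientation: [1.608, 0.892, -1.611]
ft_force: [-9.7, 5.9, 5.5]
finger_gap: 0.0004
```

```bash
python3 st.py
```

```text
6.9 box frame TCP mm [-100.068    -9.6401   61.8355] F box [-11.4018  -0.1514   5.4992] rot to aligned [0.0004 0.0004 0.0032] [ 0.0007 -0.0002  0.0016 -0.0028 -0.0004 -0.0012]
```

Tray is against its stop: motion ceased while force rose to 11 N. Now back off, rise, and go to the left of the lever.

Request:
move_arm([
  {"dp": [0,-1,0],"delta_rot": [0,0,0],"hand": 0},
  {"dp": [0,-2.5,0],"delta_rot": [0,0,0],"hand": 0},
  {"dp": [-4,-2.5,0],"delta_rot": [0,0,0],"hand": 0},
  {"dp": [-9,-2.5,0],"delta_rot": [0,0,0],"hand": 0},
  {"dp": [-9,-2.5,-4],"delta_rot": [0,0,0],"hand": 0},
  {"dp": [-9,0,-6.5],"delta_rot": [0,0,0],"hand": 0},
  {"dp": [-9,3,-6.5],"delta_rot": [0,0,0],"hand": 0},
  {"dp": [-9,5.7,-6.5],"delta_rot": [0,0,0],"hand": 0},
  {"dp": [-9,5.7,-6.5],"delta_rot": [0,0,0],"hand": 0},
  {"dp": [-9,5.7,-6.5],"delta_rot": [0,0,0],"hand": 0},
])

```text
t: 8.15
eef_pos: [0.6422, -0.1585, 0.1523]
orientation: [1.61, 0.885, -1.606]
ft_force: [0.1, 0.2, -0.2]
finger_gap: 0.001
```

```bash
python3 st.py; python3 shot.py w2
python3 - <<'E'
import cv2
cv2.imwrite('pics/w2c.png',cv2.resize(cv2.imread('pics/w2.png')[90:400,120:540],None,fx=1.9,fy=1.9))
E
```

```text
8.15 box frame TCP mm [-40.8583  55.2733 152.2662] F box [-0.0291  0.2617 -0.1852] rot to aligned [ 0.0001 -0.0001 -0.0049] [ 0.0036 -0.0112  0.0074 -0.0012  0.0014 -0.0003]
8.15 [ 0.6422 -0.1585  0.1523] [ 1.6103  0.8849 -1.6058] 0.0009630308975711822 [ 0.1146  0.237  -0.1852]
[[322.624  266.2458]
 [179.077  224.8342]
 [188.2469 302.6414]
 [286.6482 181.8782]
 [291.7469 360.1093]]
```

View pics/w2c.png

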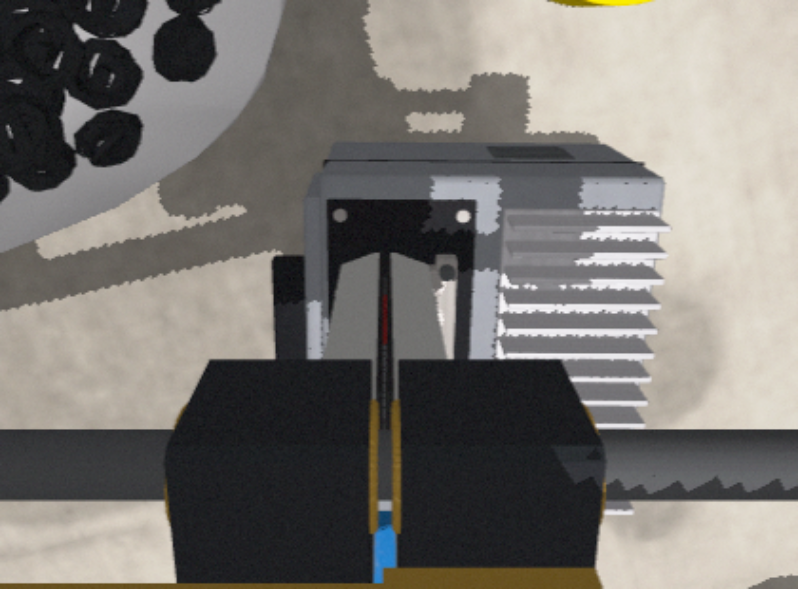

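Wrist view: lip is home against the box, and the paddle shows red in the slit between the fingertips at crop (385,320), so the x alignment is right. Next: descend and approach.

Request:
move_arm([
  {"dp": [2,0,0],"delta_rot": [0,0,0],"hand": 0},
  {"dp": [4,0,0],"delta_rot": [0,0,0],"hand": 0},
  {"dp": [4,0,0.4],"delta_rot": [0,0,0],"hand": 0},
  {"dp": [4,0,0.8],"delta_rot": [0,0,0],"hand": 0},
  {"dp": [4,0,1.0],"delta_rot": [0,0,0],"hand": 0},
  {"dp": [4,0,1.2],"delta_rot": [0,0,0],"hand": 0},
  {"dp": [4,0,1.2],"delta_rot": [0,0,0],"hand": 0},
])

```text
t: 9.07
eef_pos: [0.6367, -0.1694, 0.1127]
orientation: [1.611, 0.884, -1.605]
ft_force: [-0.5, 0.2, -0.7]
finger_gap: 0.0006
```

```bash
python3 st.py
```

```text
9.075 box frame TCP mm [-39.6415  43.1183 112.7072] F box [-0.5347 -0.0571 -0.6548] rot to aligned [-0.0002 -0.0002 -0.006 ] [ 0.0044  0.0041  0.0019  0.0009 -0.0016  0.0008]
```

Request:
move_arm([
  {"dp": [0,0,0.1],"delta_rot": [0,0,0],"hand": 0},
  {"dp": [0,0,0.2],"delta_rot": [0,0,0],"hand": 0},
  {"dp": [0,0,0.3],"delta_rot": [0,0,0],"hand": 0},
])

```text
t: 9.45
eef_pos: [0.6354, -0.1711, 0.1122]
orientation: [1.612, 0.885, -1.604]
ft_force: [1.1, 2.8, -0.5]
finger_gap: 0.0005
```

```bash
python3 st.py
```

```text
9.45 box frame TCP mm [-39.9315  40.9779 112.205 ] F box [-0.5498  2.909  -0.4852] rot to aligned [ 0.0003 -0.0015 -0.0052] [-0.0082 -0.0038  0.006   0.0116 -0.0044 -0.0104]
```

Request:
move_arm([
  {"dp": [0,0,0.1],"delta_rot": [0,0,0],"hand": 0},
  {"dp": [0,0,0.2],"delta_rot": [0,0,0],"hand": 0},
  {"dp": [0,0,0.3],"delta_rot": [0,0,0],"hand": 0},
  {"dp": [0,0,0.4],"delta_rot": [0,0,0],"hand": 0},
  {"dp": [0,0,0.5],"delta_rot": [0,0,0],"hand": 0},
  {"dp": [0,0,0.6],"delta_rot": [0,0,0],"hand": 0},
  {"dp": [0,0,0.7],"delta_rot": [0,0,0],"hand": 0},
  {"dp": [0,0,0.8],"delta_rot": [0,0,0],"hand": 0},
  {"dp": [0,0,0.9],"delta_rot": [0,0,0],"hand": 0},
  {"dp": [0,0,1.0],"delta_rot": [0,0,0],"hand": 0},
  {"dp": [0,0,1.0],"delta_rot": [0,0,0],"hand": 0},
])

```text
t: 10.82
eef_pos: [0.6293, -0.1808, 0.1121]
orientation: [1.61, 0.884, -1.607]
ft_force: [-0.5, 0.6, 0.5]
finger_gap: 0.0003
```

```bash
python3 st.py
```

```text
10.825 box frame TCP mm [-39.8895  29.5246 112.0971] F box [-0.775   0.2336  0.528 ] rot to aligned [-0.0006  0.0008 -0.0049] [ 0.004   0.0007 -0.0013  0.0057 -0.0013 -0.0016]
```

Request:
move_arm([
  {"dp": [0,0,0.1],"delta_rot": [0,0,0],"hand": 0},
  {"dp": [0,0,0.2],"delta_rot": [0,0,0],"hand": 0},
  {"dp": [0,0,0.3],"delta_rot": [0,0,0],"hand": 0},
  {"dp": [0,0,0.35],"delta_rot": [0,0,0],"hand": 0},
])

```text
t: 11.32
eef_pos: [0.628, -0.1828, 0.1122]
orientation: [1.611, 0.885, -1.605]
ft_force: [0.7, 1.2, 0.1]
finger_gap: 0.0004
```

```bash
python3 st.py
```

```text
11.325 box frame TCP mm [-39.923   27.0612 112.1808] F box [-0.0809  1.3858  0.131 ] rot to aligned [ 0.0001 -0.0007 -0.0052] [-0.0036 -0.0018  0.0049  0.0053 -0.0051 -0.0047]
```

Contact again at 27 mm, exactly one click on. Going for the second.

Request:
move_arm([
  {"dp": [0,0,0.1],"delta_rot": [0,0,0],"hand": 0},
  {"dp": [0,0,0.2],"delta_rot": [0,0,0],"hand": 0},
  {"dp": [0,0,0.3],"delta_rot": [0,0,0],"hand": 0},
  {"dp": [0,0,0.4],"delta_rot": [0,0,0],"hand": 0},
  {"dp": [0,0,0.5],"delta_rot": [0,0,0],"hand": 0},
  {"dp": [0,0,0.6],"delta_rot": [0,0,0],"hand": 0},
  {"dp": [0,0,0.7],"delta_rot": [0,0,0],"hand": 0},
  {"dp": [0,0,0.8],"delta_rot": [0,0,0],"hand": 0},
  {"dp": [0,0,0.9],"delta_rot": [0,0,0],"hand": 0},
  {"dp": [0,0,1.0],"delta_rot": [0,0,0],"hand": 0},
  {"dp": [0,0,1.0],"delta_rot": [0,0,0],"hand": 0},
])

```text
t: 12.7
eef_pos: [0.6225, -0.1912, 0.1121]
orientation: [1.608, 0.885, -1.606]
ft_force: [-0.6, -1.4, -0.5]
finger_gap: 0.0005
```

```bash
python3 st.py
```

```text
12.7 box frame TCP mm [-40.0643  17.101  112.1396] F box [ 0.2067 -1.472  -0.4677] rot to aligned [ 0.0014  0.0013 -0.0051] [-0.0203 -0.0016  0.0032 -0.0297  0.0106 -0.0003]
```

Request:
move_arm([
  {"dp": [0,0,0.1],"delta_rot": [0,0,0],"hand": 0},
  {"dp": [0,0,0.2],"delta_rot": [0,0,0],"hand": 0},
  {"dp": [0,0,0.3],"delta_rot": [0,0,0],"hand": 0},
  {"dp": [0,0,0.35],"delta_rot": [0,0,0],"hand": 0},
])

```text
t: 13.2
eef_pos: [0.6206, -0.1947, 0.1122]
orientation: [1.611, 0.885, -1.606]
ft_force: [0.4, 1.4, -0.6]
finger_gap: 0.0003
```

```bash
python3 st.py
```

```text
13.2 box frame TCP mm [-39.8712  13.1437 112.1837] F box [-0.3832  1.3719 -0.631 ] rot to aligned [-0.0003 -0.0004 -0.0051] [-0.0014 -0.0019  0.0026  0.0027 -0.0023 -0.0063]
```

At the second click (contact at 13.1 mm). Same push again, stopping about 3 mm short of where the third click's contact would be.

Request:
move_arm([
  {"dp": [0,0,0.1],"delta_rot": [0,0,0],"hand": 0},
  {"dp": [0,0,0.2],"delta_rot": [0,0,0],"hand": 0},
  {"dp": [0,0,0.3],"delta_rot": [0,0,0],"hand": 0},
  {"dp": [0,0,0.4],"delta_rot": [0,0,0],"hand": 0},
  {"dp": [0,0,0.5],"delta_rot": [0,0,0],"hand": 0},
  {"dp": [0,0,0.6],"delta_rot": [0,0,0],"hand": 0},
  {"dp": [0,0,0.7],"delta_rot": [0,0,0],"hand": 0},
  {"dp": [0,0,0.8],"delta_rot": [0,0,0],"hand": 0},
  {"dp": [0,0,0.9],"delta_rot": [0,0,0],"hand": 0},
  {"dp": [0,0,1.0],"delta_rot": [0,0,0],"hand": 0},
  {"dp": [0,0,1.0],"delta_rot": [0,0,0],"hand": 0},
])

```text
t: 14.58
eef_pos: [0.6197, -0.1959, 0.1124]
orientation: [1.622, 0.894, -1.592]
ft_force: [11.1, 15.3, -2.2]
finger_gap: 0.0005
```

```bash
python3 st.py
```

```text
14.575 box frame TCP mm [-39.9878  11.5961 112.3795] F box [ 1.2303 18.899  -2.1595] rot to aligned [ 0.0043 -0.015  -0.0067] [ 0.0021 -0.0009  0.0004 -0.0013 -0.002  -0.0001]
```

Blocked: 19 N and no motion. Backing off and looking.

Request:
move_arm([
  {"dp": [0,0,-0.4],"delta_rot": [0,0,0],"hand": 0},
  {"dp": [0,0,-1.2],"delta_rot": [0,0,0],"hand": 0},
  {"dp": [0,0,-2],"delta_rot": [0,0,0],"hand": 0},
  {"dp": [-3,0,-2.5],"delta_rot": [0,0,0],"hand": 0},
  {"dp": [-7,0,-4],"delta_rot": [0,0,0],"hand": 0},
  {"dp": [-7,-6,-6],"delta_rot": [0,0,0],"hand": 0},
  {"dp": [-7,-10,-6],"delta_rot": [0,0,0],"hand": 0},
  {"dp": [-7,-10,-6],"delta_rot": [0,0,0],"hand": 0},
])

```text
t: 15.58
eef_pos: [0.5602, -0.0977, 0.1818]
orientation: [1.608, 0.886, -1.606]
ft_force: [-0.2, -0.5, -0.1]
finger_gap: 0.0007
```

```bash
python3 st.py; python3 shot.py w3
python3 - <<'E'
import cv2
cv2.imwrite('pics/w3c.png',cv2.resize(cv2.imread('pics/w3.png')[100:400,300:640],None,fx=2,fy=2,interpolation=cv2.INTER_CUBIC))
E
```

```text
15.575 box frame TCP mm [-142.5883   63.0542  181.7795] F box [ 0.1049 -0.5663 -0.0642] rot to aligned [ 0.0012  0.0012 -0.0043] [-0.0226  0.0478 -0.0661 -0.0093 -0.0326 -0.0028]
15.575 [ 0.5602 -0.0977  0.1818] [ 1.6082  0.8855 -1.6063] 0.0006945235957184668 [-0.2125 -0.5353 -0.0642]
[[461.6501 256.2219]
 [309.2033 220.515 ]
 [309.9055 291.0159]
 [419.1006 182.147 ]
 [406.6079 342.5411]]
```

View pics/w3c.png

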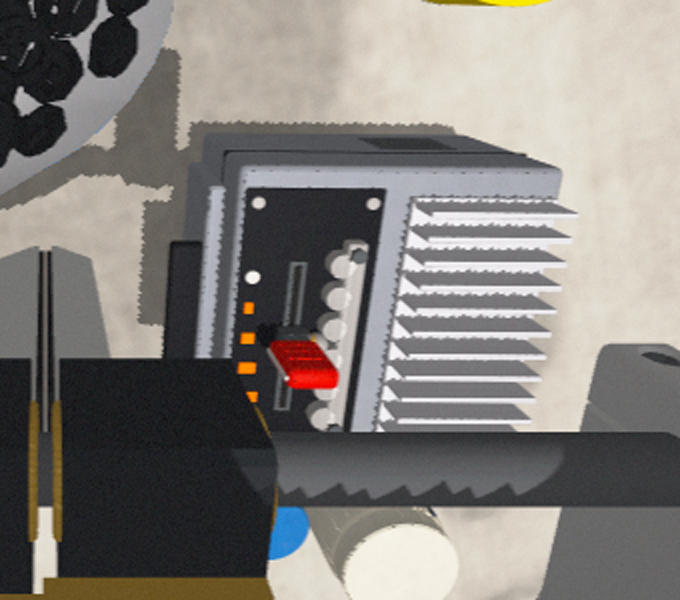

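The lever sits at the second click (its foot is level with the second bar, crop (247,338)), so nothing overran. I'll re-approach, lean on it lightly, and read the moment to locate the contact.

Request:
move_arm([
  {"dp": [0,5,0],"delta_rot": [0,0,0],"hand": 0},
  {"dp": [0,10,0],"delta_rot": [0,0,0],"hand": 0},
  {"dp": [0,10,2],"delta_rot": [0,0,0],"hand": 0},
  {"dp": [4,10,3],"delta_rot": [0,0,0],"hand": 0},
  {"dp": [7,10,3.5],"delta_rot": [0,0,0],"hand": 0},
  {"dp": [7,10,4.2],"delta_rot": [0,0,0],"hand": 0},
  {"dp": [7,10,4.6],"delta_rot": [0,0,0],"hand": 0},
  {"dp": [7,10,4.9],"delta_rot": [0,0,0],"hand": 0},
  {"dp": [7,10,5.1],"delta_rot": [0,0,0],"hand": 0},
  {"dp": [7,10,5.2],"delta_rot": [0,0,0],"hand": 0},
  {"dp": [7,10,5.2],"delta_rot": [0,0,0],"hand": 0},
])

```text
t: 17.0
eef_pos: [0.6209, -0.1953, 0.1135]
orientation: [1.613, 0.884, -1.602]
ft_force: [3.1, 4.2, 3.9]
finger_gap: -0.0
```

```bash
cat >> st.py <<'E'
print('T box',B@s['ft_torque'],'effort',s['effort'],'q',s['q'])
E
python3 st.py
```

```text
17.0 box frame TCP mm [-39.2888  12.7362 113.5153] F box [0.4316 5.2199 3.934 ] rot to aligned [ 0.001  -0.0025 -0.0077] [ 0.0022  0.0012  0.0027 -0.0029  0.0007  0.0001]
T box [ 0.9279 -0.1014 -0.0128] effort [ -3.0979 -41.9696 -27.1012  -1.5156   0.4323  -0.0391] q [-0.3924  0.3505  1.2898  0.0012  1.4933  0.1676]
```

Request:
move_arm([
  {"dp": [0,0,0.1],"delta_rot": [0,0,0],"hand": 0},
  {"dp": [0,0,0.2],"delta_rot": [0,0,0],"hand": 0},
  {"dp": [0,0,0.3],"delta_rot": [0,0,0],"hand": 0},
  {"dp": [0,0,0.3],"delta_rot": [0,0,0],"hand": 0},
])

```text
t: 17.5
eef_pos: [0.6206, -0.1957, 0.1134]
orientation: [1.616, 0.887, -1.598]
ft_force: [5.6, 8.4, 3.8]
finger_gap: 0.0005
```

```bash
python3 st.py
```

```text
17.5 box frame TCP mm [-39.3679  12.2575 113.4377] F box [ 0.2686 10.0743  3.7977] rot to aligned [ 0.0023 -0.007  -0.0079] [ 0.0012 -0.0009 -0.0002 -0.0022 -0.0008  0.0019]
T box [ 1.8502 -0.1825 -0.0259] effort [ -6.3662 -41.5218 -26.3313  -3.2587   0.8004  -0.0486] q [-0.3954  0.3492  1.2917  0.0056  1.4918  0.163 ]
```

The moment arm is the same at 5 N and 10 N (about 0.18 m), so the contact is the tip on the paddle and the click is just stiffer than stated. I'll raise the load in small steps. The commanded pose stays short of the third click's contact (-0.9 mm), so a sudden release can't run past it.

Request:
move_arm([
  {"dp": [-0.1,0,0.1],"delta_rot": [0,0,0],"hand": 0},
  {"dp": [-0.1,0,0.2],"delta_rot": [0,0,0],"hand": 0},
  {"dp": [-0.1,0,0.3],"delta_rot": [0,0,0],"hand": 0},
  {"dp": [-0.1,0,0.4],"delta_rot": [0,0,0],"hand": 0},
  {"dp": [-0.1,0,0.5],"delta_rot": [0,0,0],"hand": 0},
  {"dp": [-0.1,0,0.55],"delta_rot": [0,0,0],"hand": 0},
  {"dp": [-0.1,0,0.55],"delta_rot": [0,0,0],"hand": 0},
  {"dp": [-0.1,0,0.55],"delta_rot": [0,0,0],"hand": 0},
])

```text
t: 18.5
eef_pos: [0.6201, -0.1963, 0.1136]
orientation: [1.622, 0.893, -1.59]
ft_force: [12.1, 15.5, -0.7]
finger_gap: 0.0005
```

```bash
python3 st.py
```

```text
18.5 box frame TCP mm [-39.4599  11.5167 113.5731] F box [ 2.0345 19.5713 -0.7237] rot to aligned [ 0.0047 -0.0154 -0.0082] [-0.0002  0.0012  0.0004  0.0024 -0.0003 -0.0002]
T box [ 3.7344 -0.5735 -0.0741] effort [-12.1301 -43.6806 -26.5834  -6.3779   1.9384  -0.0397] q [-0.4007  0.3469  1.2945  0.014   1.4897  0.1547]
```

Request:
move_arm([
  {"dp": [0,0,-0.5],"delta_rot": [0,0,0],"hand": 0},
  {"dp": [0,0,-1.4],"delta_rot": [0,0,0],"hand": 0},
  {"dp": [-0.9,-0.4,-1.4],"delta_rot": [0,0,0],"hand": 0},
  {"dp": [-0.9,-0.4,-1.4],"delta_rot": [0,0,0],"hand": 0},
  {"dp": [-0.9,-0.4,-1.1],"delta_rot": [0,0,0],"hand": 0},
  {"dp": [-0.9,-0.4,-0.9],"delta_rot": [0,0,0],"hand": 0},
  {"dp": [-0.9,-0.4,-0.7],"delta_rot": [0,0,0],"hand": 0},
  {"dp": [-0.9,-0.4,-0.6],"delta_rot": [0,0,0],"hand": 0},
  {"dp": [-0.9,-0.4,-0.5],"delta_rot": [0,0,0],"hand": 0},
  {"dp": [-0.9,-0.4,-0.5],"delta_rot": [0,0,0],"hand": 0},
])

```text
t: 19.75
eef_pos: [0.6165, -0.1934, 0.1224]
orientation: [1.617, 0.89, -1.598]
ft_force: [5.8, 9.9, -0.1]
finger_gap: 0.0005
```

```bash
python3 st.py; python3 shot.py w4
python3 - <<'E'
from workcell import r
import cv2
cv2.imwrite('pics/s4.png',cv2.resize(r.read_camera('side')[150:275,270:400,::-1],None,fx=4.6,fy=4.6,interpolation=cv2.INTER_CUBIC))
E
```

```text
19.75 box frame TCP mm [-44.0201  12.0561 122.4134] F box [-0.3108 11.4517 -0.1366] rot to aligned [ 0.0021 -0.0085 -0.0059] [-0.     -0.0008 -0.0006 -0.0009  0.0003  0.0003]
T box [ 2.0678 -0.0826 -0.0133] effort [ -6.7056 -43.2827 -28.3361  -3.5143   0.6611  -0.0048] q [-0.3954  0.3352  1.2917  0.0075  1.5074  0.1631]
19.75 [ 0.6165 -0.1934  0.1224] [ 1.617   0.8896 -1.598 ] 0.0004940810177997909 [ 5.8302  9.8615 -0.1366]
[[329.0963 218.9008]
 [159.2961 181.2285]
 [170.8551 275.0966]
 [285.4792 123.131 ]
 [291.0204 341.4513]]
```

View pics/s4.png

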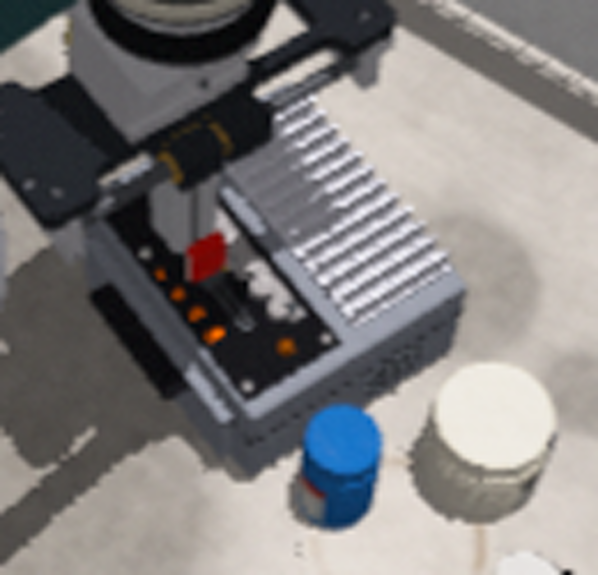

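No obstruction is visible beside the paddle. I'll keep loading at this higher contact.

Request:
move_arm([
  {"dp": [0,0,0.1],"delta_rot": [0,0,0],"hand": 0},
  {"dp": [0,0,0.2],"delta_rot": [0,0,0],"hand": 0},
  {"dp": [0,0,0.3],"delta_rot": [0,0,0],"hand": 0},
  {"dp": [0,0,0.4],"delta_rot": [0,0,0],"hand": 0},
])

```text
t: 20.35
eef_pos: [0.6161, -0.1939, 0.1225]
orientation: [1.622, 0.894, -1.592]
ft_force: [10.2, 16.4, -0.1]
finger_gap: 0.0006
```

```bash
python3 st.py
```

```text
20.35 box frame TCP mm [-44.0563  11.4352 122.5414] F box [-0.1057 19.2869 -0.1325] rot to aligned [ 0.0038 -0.015  -0.0065] [-0.0099 -0.0039  0.0057  0.0113 -0.0042 -0.0131]
T box [ 3.5954 -0.1709  0.0035] effort [-11.3593 -43.5678 -27.9556  -6.0919   1.2003   0.0212] q [-0.3995  0.3332  1.2941  0.0138  1.5055  0.1568]
```

Request:
move_arm([
  {"dp": [0,0,0.1],"delta_rot": [0,0,0],"hand": 0},
  {"dp": [0,0,0.2],"delta_rot": [0,0,0],"hand": 0},
  {"dp": [0,0,0.25],"delta_rot": [0,0,0],"hand": 0},
  {"dp": [0,0,0.25],"delta_rot": [0,0,0],"hand": 0},
])

```text
t: 20.85
eef_pos: [0.6101, -0.2034, 0.1218]
orientation: [1.609, 0.884, -1.608]
ft_force: [-0.5, -0.1, 0.1]
finger_gap: 0.0008
```

```bash
python3 st.py
```

```text
20.85 box frame TCP mm [-44.0965   0.1945 121.793 ] F box [-0.3557 -0.3378  0.1031] rot to aligned [-0.0007  0.0016 -0.0044] [-0.0059 -0.0009  0.0002  0.0073  0.0007  0.0018]
T box [-0.0349 -0.0643 -0.0406] effort [  0.3418 -43.4988 -29.4857   0.0876  -0.0142  -0.002 ] q [-0.4087  0.3319  1.2973 -0.0023  1.5084  0.1532]
```

It released: the fingers stopped at 0.2 mm with no load, short of the -0.9 mm contact line. Backing away to check.

Request:
move_arm([
  {"dp": [0,0,-1],"delta_rot": [0,0,0],"hand": 0},
  {"dp": [-3,0,-3],"delta_rot": [0,0,0],"hand": 0},
  {"dp": [-8,0,-6],"delta_rot": [0,0,0],"hand": 0},
  {"dp": [-8,-6,-7],"delta_rot": [0,0,0],"hand": 0},
  {"dp": [-8,-10,-7],"delta_rot": [0,0,0],"hand": 0},
  {"dp": [-8,-12,-7],"delta_rot": [0,0,0],"hand": 0},
  {"dp": [-8,-12,-7],"delta_rot": [0,0,0],"hand": 0},
])

```text
t: 21.72
eef_pos: [0.5456, -0.0786, 0.2021]
orientation: [1.61, 0.884, -1.605]
ft_force: [0.7, -0.1, 0.1]
finger_gap: 0.0007
```

```bash
python3 st.py; python3 shot.py w5
python3 - <<'E'
import cv2
from h import *
cv2.imwrite('pics/w5c.png',cv2.resize(cv2.imread('pics/w5.png')[100:400,300:600],None,fx=2,fy=2,interpolation=cv2.INTER_CUBIC))
c=np.load('w5.npy',allow_pickle=True).item();v=np.load('v.npy')
print('crop px of paddle top at clicks 2,3,4',(proj(c,toworld(v,np.array([(-40,28-d,107) for d in(28,42,56)])/1e3))-[300,100])*2)
E
```

```text
21.725 box frame TCP mm [-165.1741   71.5276  202.0901] F box [0.6273 0.3303 0.0794] rot to aligned [ 0.0008 -0.0001 -0.006 ] [-0.0169  0.0378 -0.0356 -0.0047 -0.0154 -0.0026]
T box [-0.0449 -0.0188 -0.0197] effort [  0.453  -34.828  -29.5734   0.126    0.1321   0.0206] q [-0.2448  0.0931  1.4205 -0.0018  1.6223  0.3153]
21.725 [ 0.5456 -0.0786  0.2021] [ 1.6101  0.8843 -1.6045] 0.0006722542211436059 [ 0.7069 -0.0541  0.0794]
[[478.4908 254.402 ]
 [333.6389 221.5979]
 [333.0022 287.5863]
 [437.8226 186.0698]
 [424.0429 335.5269]]
crop px of paddle top at clicks 2,3,4 [[348.71219325 371.60213733]
 [344.73909887 401.77421932]
 [340.86817655 431.17039636]]
```

View pics/w5c.png

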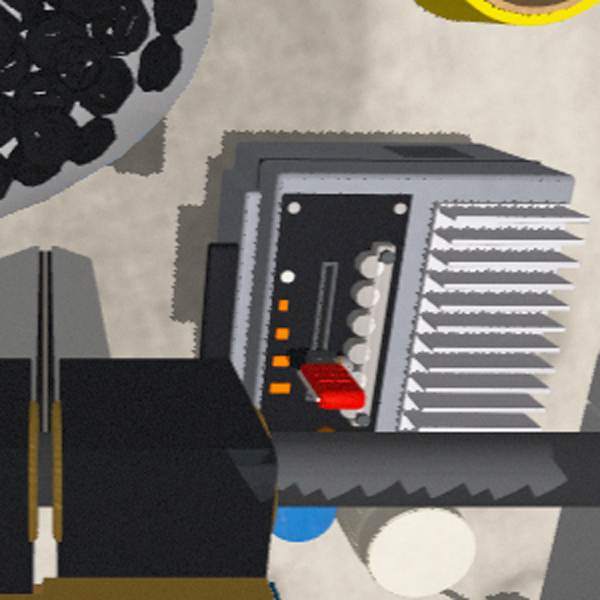

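Run:
```python
from workcell import r
from h import *
import cv2
c=np.load('w5.npy',allow_pickle=True).item();v=np.load('v.npy')
print('lip home crop px',(proj(c,toworld(v,np.array([(-87,35,52),(-82,35,52),(-92,35,52)])/1e3))-[300,100])*2)
a=cv2.imread('pics/side0.png').astype(int);b=r.read_camera('side')[:,:,::-1].astype(int)
for n,(y0,y1,x0,x1) in dict(pots=(225,275,332,395),roll=(135,163,243,276)).items():print(n,abs(a-b)[y0:y1,x0:x1].mean())
```

```text
lip home crop px [[207.44499802 243.64721347]
 [218.04237568 243.62474135]
 [196.84549518 243.66969009]]
pots 11.681798941798942
roll 52.992063492063494
```

Run:
```python
from workcell import r
import cv2
cv2.imwrite('pics/s5.png',r.read_camera('scene')[150:320,160:420,::-1].repeat(3,0).repeat(3,1))
```

```text
(no output)
```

View pics/s5.png

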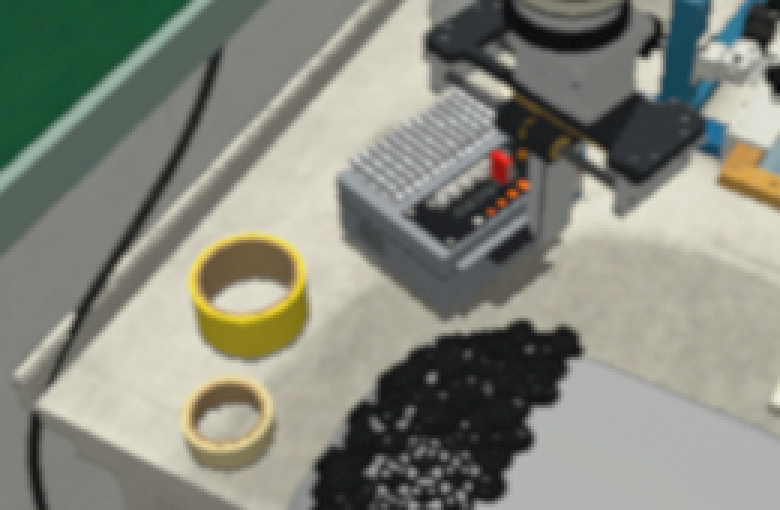

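The roll stands at (236,290), as at the start; the tray is shut, the lever sits at the third bar, and the gripper is clear.

```bash
python3 -c "
from workcell import r
print(r.state()['t'],r.finish_job())"
```

```text
the job is handed in; nothing more can be done
21.875 None
```

The tray is fully home and the red dose lever is at the third click; I handed the job in at 21.9 s. Both were pushed with closed fingertips, the tray first.

**Tray:** I pushed it until it stopped moving as the force rose to 11 N. In the last wrist picture the lip's edge lies within about a pixel of its predicted home position.

**Lever:** The lever moved one click at a time.
- **First and second click:** each was confirmed by touch, 14 mm apart.
- **Third click:** getting out of the second click took about 20 N or more, not the stated 6 N. I backed off once to look and found nothing in the way. I then pushed again higher on the paddle, keeping the command short of the third click.
- **After release:** the fingers stopped about 1 mm short of where they would touch the lever at the third click, with no load.
- **Last picture:** the lever stands at the third bar. The paddle top measured about 2 mm from its predicted place there; a click is 14 mm. I did not touch the lever again to confirm it was seated.

**Other things:**
- **Pots:** they look unmoved in a side view taken before the last push.
- **Masking roll:** it looks unmoved in the final scene picture. An automatic before/after image check disagreed (large for the roll, small for the pots). I put this down to the arm and its shadow.
- **Caps:** the arm never touched them, but with the tray shut I could not see whether they are still in their pockets.

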